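One full turn of the recording turntable

TASK

The plaster fragment on the turntable is being recorded all round. Turn the disc slowly anticlockwise, seen from above: bring its finger cup round to the index post, then go on one whole turn more in the same direction, so that you stop with the cup in line with the index post for the second time. The fragment must ride along untouched in the middle of the disc, and the things around the turntable stay where they are.

Things in the scene. Friction and masses are not known exactly. Their poses are not given: they have to be found in the camera images.
- turntable: Fixed foot of the turntable, round, dark steel, 180 mm across and 22 mm high, under the disc. Origin: on the vertical turning axis at table height; its +x axis points at the index post.
- index_post (a point): Top of the index post: a fixed upright aluminium rod, 20 mm thick and 85 mm tall, that stands just outside the disc's rim on a flat aluminium arm of the foot, 160 mm from the turning axis.
- disc_center (a point): Centre of the disc's upper face, on the turning axis. The disc is white, 270 mm across and 14 mm thick, its upper face 51 mm above the table; short black ticks along its rim, none at the finger cup. It has no end stops, turns stiffly (1 to 3 N at the cup) and stays where it is left. The point's +x axis points at the finger cup.
- finger_cup (a point): Centre of the finger cup, at the height of the disc's upper face: an aluminium ring fixed upright on the disc near its rim, 64 mm outside and 56 mm inside diameter, 24 mm high, open on top, the disc's face as its floor. Its centre lies 100 mm from the turning axis. Made to push the disc round with a fingertip inside it.
- disc (a joint): Angle of the disc in rad, growing anticlockwise seen from above, counted on without wrapping. 0: the finger cup is in line with the index post. It starts between -1.8 and -0.4; after reaching the post (0) and one whole turn more it reads 6.28.
- fragment: Irregular beige plaster fragment, about 90 mm across and 24 mm thick, lying loose and flat near the middle of the disc. Origin: centre of its underside.
- jar: Glass jar with a white cap, 56 mm across, 85 mm tall, loose on the table beside the turntable. Origin: centre of its underside.
- beaker: White open plastic beaker, 68 mm across at the rim, 70 mm tall, loose on the table. Origin: centre of its underside.
- sherd_a: Grey-brown plaster fragment, about 70 mm across and 20 mm thick, loose on the table. Origin: centre of its underside.
- sherd_b: Beige plaster fragment, about 80 mm across and 22 mm thick, loose on the table. Origin: centre of its underside.
- brush: Wooden brush, 170 mm long, lying loose on the table. Origin: on its underside near its middle; x along the brush.
- scale_bar: White scale bar with black squares, 150 x 28 x 6 mm, lying loose on the table. Origin: centre of its underside; x along it.
Not all that is in view belongs to the job. What is shaped like the fragment but blue or red is not meant.

How it is judged (in metres and radians):
On the way, in this order (a step that is already met when the one before it is completed fails the run):
1. the finger cup has come round anticlockwise to the index post (value of joint disc above -0.17 rad).
2. the disc is half a turn past the index post (value of joint disc above 3.14 rad).
At the end, for the whole second after the job is handed in: The disc is at rest one whole anticlockwise turn past the index post, the finger cup in line with the post again within 0.17 rad (17 mm at the cup); the fragment lies flat on the disc, its origin within 40 mm of the disc's centre (value of joint disc between 6.113 and 6.453 rad and velocity of joint disc between -0.1 and 0.1 rad/s and horizontal distance between fragment and disc_center below 0.04 m and height (world z) of fragment above 0.045 m and angle between fragment's own z axis and vertical below 0.2 rad); the robot touches nothing.
It fails at once if the disc is turned fast (over 5 rad/s) (velocity of joint disc above 5 rad/s or velocity of joint disc below -5 rad/s).
It fails at once if the robot touches the fragment on the disc (contact force between any of the fingers, the arm and fragment above 0.5 N).
It fails at once if a thing beside the turntable is moved by more than 40 mm (distance of any of jar, beaker, sherd_a, sherd_b, brush, scale_bar from where it was at the start of the episode above 0.04 m).
It also fails if it takes over 58 s, if anything falls off the work surface, if the arm or the gripper's body presses on something with over 40 N, if the wrist force passes 120 N, or if a joint passes its speed limit or range.

ROBOT

A 6-joint arm with a two-finger parallel gripper is mounted at the origin on the work surface. World frame = base frame: x ahead of the robot, y to its left, z up, the work surface at z = 0. Lengths are in mm, angles in rad, forces in N, time in s.
With the tool pointing down it reaches from about 300 to 775 mm from the base axis. Payload 14.6 kg.
Tool frame: the origin (TCP) lies at the very end of the fingers, on their centre line; the grasp point (between the pads) lies 19 mm behind it; z points along the fingers, y is the line along which they close (so a half turn about z gives the same grasp; the last joint's range is limited). The gripper opens to 94 mm and grips with 3 to 60 N. Pads are 16 mm wide; open, the fingers measure 119 mm over their backs; the gripper's body (75 mm by 177 mm) begins 78 mm behind the grasp point.
Start: joints at [1.186, 0.3, 1.521, -0, 1.321, -0.067], TCP at [171.86, 522.449, 205.446] pointing down, gripper open.
Joint ranges: [-3.03, 3.03], [-0.79, 2.21], [0.23, 2.52], [-1.04, 4.18], [0, 3.07], [-2.55, 2.55]. Speed limits (rad/s): [2.22, 2.22, 2.57, 3.14, 3.14, 3.14].

INTERFACE

Orientations are given as [roll, pitch, yaw] about the fixed x, y, z axes, in that order (R = Rz(yaw) Ry(pitch) Rx(roll)).
In Python, from cell import manip gives the robot as it stands.
- The arm moves only by the tool servo_tool, never from a script. Its argument "motion" is a list that holds one entry, the list of rows, each a list of 7 numbers: the shift along the world's x, y, z as a fraction of full scale, then the turn, a rotation vector about the world's x, y, z as a fraction of full scale, then the closure, from 0 (fully open) to 1 (shut). In form: [[[x, y, z, rx, ry, rz, gripper], ...]]. A call has 1 to 10 rows; each row is the pose to reach, as a shift and turn from the pose commanded when the call began, turning the shorter way round; what a row does not reach only later rows make up. Full scale, the value 1, is 0.5 m for a shift and pi rad for a turn. A row lasts 1/10 s, in which the tool goes at most 50 mm and 8.59 degrees, less where a joint would pass 70% of its speed; a pose out of reach is approached as far as the arm can. A call with a number of a shift or a turn outside -1 to 1 is refused whole. A call with a gripper value outside its range is refused whole. The fingers move at their own pace and stop on an object; "newtons" is the grip in N (left out, the last holds). Time passes only in rows, so rows that repeat a pose let the fingers close. It gives the time, the measured TCP pose, the force, the opening and the grip force at its end, in the units of the state.
- manip.read_state(): the state, without advancing time (a new reading comes with each control period).
- manip.camera(name): name is "side" or "top"; returns a dict with "frame" (400x640x3 uint8, red, green, blue), "range_z" (400x640 float32, mm along the optical axis (not along the pixel's ray), 0 where there is no reading), "vfov" (degrees; the focal length in pixels is half the picture's height over the tangent of half this angle, whatever the lens; pixels are square), "cx", "cy" (the principal point, pixels), "cam_to_world" (4x4, takes a point from camera to world coordinates). Camera axes: x right, y down, z forward; pixel columns grow to the right and rows downward; lengths in mm; the calibration is good to about 2 mm. A picture is of the moment at which its call begins.
- manip.sign_off(): hands the job in; it is judged then, once.
The state is a dict: "clock": time; "joints": joint angles; "qd": joint speeds; "effort": joint torques, N m; "eef_pos": TCP position; "eef_rot": TCP orientation; "wrist_force": force on the tool from outside, world axes, zero at the start; "moment": the same for the moment, N m; "finger_gap": finger opening in mm; "finger_force": force on a finger pad.
Only numpy, scipy, OpenCV 4.12 (cv2) and the standard library are available. Lean on these libraries where they do the work, as an engineer would, in place of code of your own. Each camera call takes 0.05 s, during which the arm holds its last target. There are 200 camera calls.

## Working session

There is one attempt and no reset: what is moved stays moved. The work goes in short steps, Python scripts to look and compute and a tool call to move; the robot and the scene stay as the last step left them, time stands still between calls to the robot, and variables do not carry over. Pictures are saved under pics/ and viewed, at most 10 in all, crops included, and the job is handed in when it is done.

Besides the shell and the picture viewer there is one more tool, called after ">>>" in YAML: its name, and indented under it one key for each argument. servo_tool: Moves the arm, as the interface text tells. Its arguments: {"type":"object","properties":{"motion":{"type":"array"},"newtons":{"type":"number"}},"required":["motion"]}

```bash
mkdir -p pics
cat > h.py <<'E'
import numpy as np, cv2
from cell import manip
def cam(n):
    c=manip.camera(n); c['f']=200/np.tan(np.radians(c['vfov'])/2); return c
def pts(c):
    v,u=np.mgrid[0:400,0:640]; z=c['range_z']
    P=np.stack([(u-c['cx'])/c['f']*z,(v-c['cy'])/c['f']*z,z,np.ones_like(z)],-1)
    return (P@np.array(c['cam_to_world']).T)[...,:3]
E
python3 - <<'E'
from h import *
c=cam('top');s=cam('side')
for n,k in(('top',c),('side',s)):
    cv2.imwrite(f'pics/{n}0.png',k['frame'][...,::-1]); np.save(n+'.npy',pts(k)); print(np.array(k['cam_to_world']).round(2).tolist())
P=pts(c);z=P[...,2]
for lo,hi in((46,56),(70,79),(80,92)):
    m=((z>lo)&(z<hi)&(c['range_z']>0)).astype(np.uint8)
    n,l,st,ce=cv2.connectedComponentsWithStats(m)
    for i in range(1,n):
        if st[i,4]>15: q=P[l==i]; print(lo,st[i],ce[i].round(),q.min(0).round(),q.max(0).round(),q.mean(0).round())
print(manip.read_state())
E
```

```text
[[-0.02, -0.99, 0.1, 435.21], [-1.0, 0.02, -0.0, 41.71], [0.0, -0.1, -0.99, 1040.57], [0.0, 0.0, 0.0, 1.0]]
[[-0.97, -0.16, 0.17, 272.27], [-0.23, 0.63, -0.74, 1152.27], [0.01, -0.76, -0.65, 1090.98], [0.0, 0.0, 0.0, 1.0]]
46 [ 58 101  68   3  93] [ 93. 102.] [825. 563.  46.] [828. 740.  56.] [826. 649.  51.]
46 [132 100   3  33  59] [133. 117.] [741. 536.  46.] [828. 541.  56.] [783. 539.  51.]
46 [ 38 102  13 123 345] [ 43. 162.] [498. 764.  46.] [827. 779.  56.] [663. 775.  51.]
46 [599 127   6   8  23] [601. 131.] [ 713. -726.   46.] [ 733. -714.   56.] [ 722. -723.   51.]
46 [543 132  23 111 270] [554. 187.] [ 426. -598.   46.] [ 721. -565.   56.] [ 572. -582.   51.]
46 [129 134   5  92 184] [131. 180.] [491. 536.  46.] [736. 541.  56.] [612. 539.  51.]
46 [555 141  12  15  39] [558. 150.] [ 656. -618.   46.] [ 695. -594.   56.] [ 671. -602.   51.]
46 [604 145   6  16  41] [606. 153.] [ 640. -734.   46.] [ 681. -725.   56.] [ 660. -729.   51.]
46 [582 147  10   6  23] [585. 150.] [ 663. -687.   47.] [ 677. -666.   56.] [ 669. -673.   52.]
46 [ 349  152  101  100 6698] [398. 204.
[... 3589 characters left out ...]
1. 92.] [64. 41. 84.]
{'clock': 0.1, 'joints': array([ 1.18640708e+00,  3.00414233e-01,  1.52151530e+00,  1.44159682e-05,
        1.32069726e+00, -6.66105822e-02]), 'qd': array([ 0.00060312,  0.00015153, -0.00239049,  0.00070463,  0.0005327 ,
       -0.00025726]), 'effort': array([ 1.77925944e-03, -5.32647443e+01, -3.53283334e+01,  7.09837326e-02,
        2.34676333e-02, -2.05218038e-05]), 'eef_pos': array([171.76839413, 522.24392695, 204.94534696]), 'eef_rot': array([-3.14056173e+00, -8.27667628e-05,  2.82381037e+00]), 'wrist_force': array([-0.79547491, -0.23768389,  0.19155948]), 'moment': array([ 0.01855916,  0.00729425, -0.00465283]), 'finger_force': 0.0, 'finger_gap': 94.53126682216467}
```

View pics/top0.png

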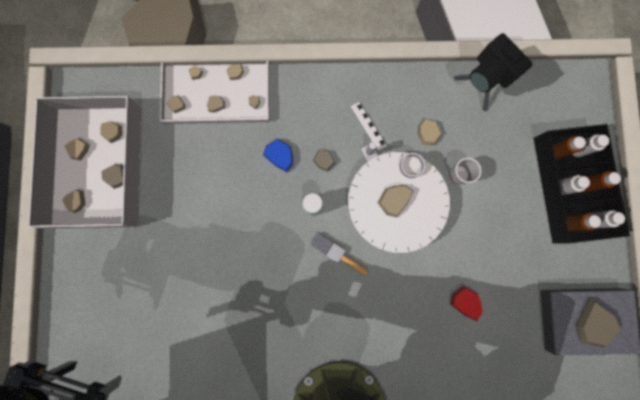

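View pics/side0.png

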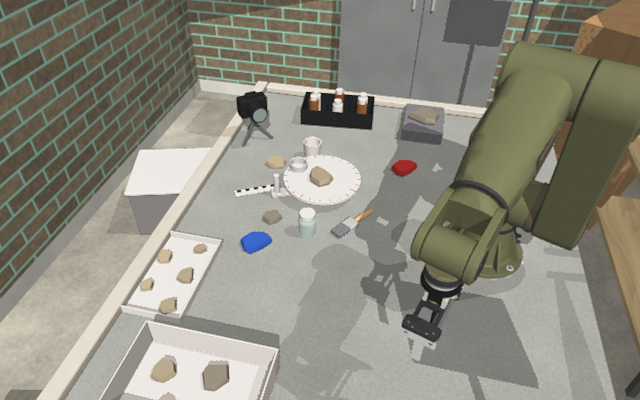

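The top view shows the disc centred near (398,204), the fragment at (396,198) and the index post at (370,143). The jar is at (313,202), the brush at (340,255) and the scale bar at (368,125).

Two round open things could be the finger cup: the ring at (412,164) and the vessel at (467,170). The first stands on the disc inside the rim ticks at about 100 mm radius, so it is the cup. The second stands on the table and is the beaker. I'll confirm that in one crop and refine the numbers.

Run:
```python
from h import *
from scipy.optimize import least_squares
im=cv2.imread('pics/top0.png'); cv2.imwrite('pics/crop.png',cv2.resize(im[110:270,290:500],None,fx=3.5,fy=3.5,interpolation=cv2.INTER_CUBIC))
P=np.load('top.npy');z=P[...,2]
m=((z>46)&(z<56)).astype(np.uint8); m[:,:345]=0;m[:,455:]=0;m[:148]=0;m[258:]=0
q=P[m>0][:,:2]; h=cv2.convexHull(q.astype(np.float32))[:,0]
c,r=cv2.minEnclosingCircle(h); print('disc',c,r)
m=(z>68)&(z<80); m[:,:400]=0;m[:,428:]=0;m[:150]=0;m[179:]=0
c2,r2=cv2.minEnclosingCircle(P[m][:,:2].astype(np.float32)); print('cup',c2,r2)
post=np.array([685,-100]);c=np.array(c);c2=np.array(c2)
a=lambda p:np.arctan2(*(p-c)[::-1]); print(np.hypot(*(c2-c)),np.hypot(*(post-c)),a(c2),a(post),a(c2)-a(post))
```

```text
disc (557.144287109375, -183.4058380126953) 155.57464599609375
cup (635.0564575195312, -204.9569091796875) 32.06321334838867
80.83783128254981 152.6552230792314 -0.26985984318670864 0.5780208798081491 -0.8478807229948577
```

View pics/crop.png

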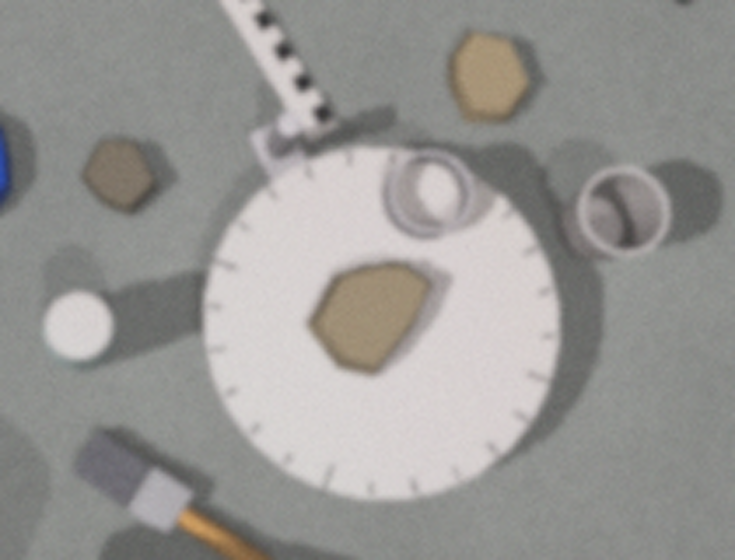

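The crop confirms it: the cup is the ring on the disc at crop (430,193), and the beaker stands apart at (625,210). The disc centre is about (542,-169.5), the cup about (635,-205) and the post bearing 0.452 rad. That puts the disc near -0.82 rad.

>>> servo_tool:
  motion:
    - [[0.463,-0.728,0,0,0,0,1],[0.463,-0.728,0,0,0,0,1],[0.463,-0.728,0,0,0,0,1],[0.463,-0.728,0,0,0,0,1],[0.463,-0.728,0,0,0,0,1],[0.463,-0.728,0,0,0,0,1],[0.463,-0.728,0,0,0,0,1],[0.463,-0.728,0,0,0,0,1],[0.463,-0.728,0,0,0,0,1],[0.463,-0.728,0,0,0,0,1]]
  newtons: 10

```text
clock: 1.1
eef_pos: [404.6, 155.8, 205.2]
eef_rot: [-3.141, -0.0, 2.82]
wrist_force: [-0.4, 0.9, -0.8]
finger_gap: 17.5
finger_force: 0.0
```

>>> servo_tool:
  motion:
    - [[0.463,-0.727,0,0,0,0,1],[0.463,-0.727,0,0,0,0,1],[0.463,-0.727,0,0,0,0,1],[0.463,-0.727,0,0,0,0,1],[0.463,-0.727,0,0,0,0,1],[0.463,-0.727,0,0,0,0,1],[0.463,-0.727,0,0,0,0,1],[0.463,-0.727,0,0,0,0,1],[0.463,-0.727,0,0,0,0,1],[0.463,-0.727,0,0,0,0,1]]

```text
clock: 2.1
eef_pos: [635.6, -207.2, 203.6]
eef_rot: [-3.142, -0.002, 2.821]
wrist_force: [-0.7, 0.9, -0.0]
finger_gap: 0.7
finger_force: 0.0
```

>>> servo_tool:
  motion:
    - [[0,0,-0.1,0,0,0,1],[0,0,-0.18,0,0,0,1],[0,0,-0.23,0,0,0,1],[0,0,-0.23,0,0,0,1],[0,0,-0.23,0,0,0,1]]

```text
clock: 2.6
eef_pos: [635.2, -204.1, 91.6]
eef_rot: [3.142, 0.001, 2.825]
wrist_force: [-0.3, -0.1, 0.1]
finger_gap: 0.5
finger_force: 0.0
```

Run:
```python
from h import *
s=cam('side');im=s['frame'][...,::-1]
cv2.imwrite('pics/s1.png',cv2.resize(im[110:250,220:400],None,fx=4,fy=4,interpolation=cv2.INTER_CUBIC))
print(manip.read_state()['eef_pos'],manip.read_state()['joints'])
P=pts(s);z=P[...,2];m=(z>66)&(z<80)&(np.hypot(P[...,0]-635,P[...,1]+205)<40)
print(cv2.minEnclosingCircle(P[m][:,:2].astype(np.float32)))
m=(z>80)&(z<92)&(np.hypot(P[...,0]-685,P[...,1]+100)<25);print(P[m].mean(0))
```

```text
[ 635.65481446 -204.53372323   92.50393026] [-3.66149046e-01  6.60649839e-01  1.26295468e+00  1.13246745e-05
  1.21562124e+00 -1.61983492e+00]
((634.7886962890625, -201.3662109375), 35.15705108642578)
[687.11137505 -94.05457176  83.73936037]
```

View pics/s1.png

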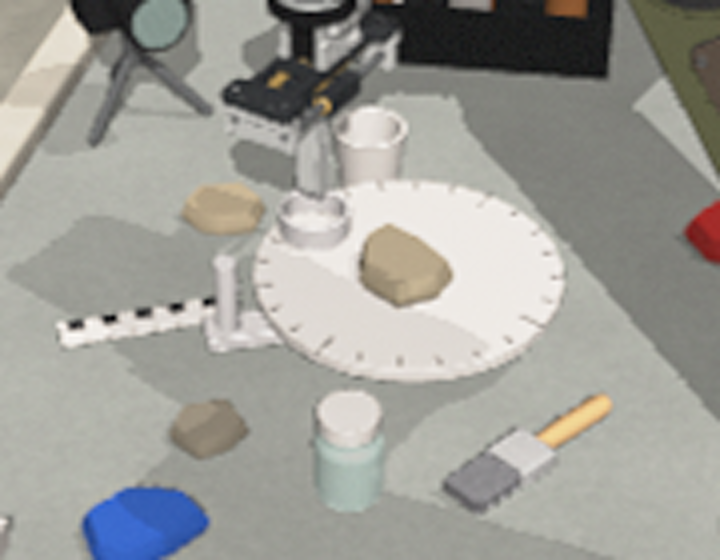

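The fingertips at crop (318,190) are right above the cup at (315,220). I'll descend into it and work out the circle of shifts.

>>> servo_tool:
  motion:
    - [[0,0,-0.03,0,0,0,1],[0,0,-0.06,0,0,0,1],[0,0,-0.063,0,0,0,1],[0,0,-0.063,0,0,0,1]]

```text
clock: 3.05
eef_pos: [634.6, -205.0, 58.2]
eef_rot: [3.142, -0.001, 2.824]
wrist_force: [0.1, -0.6, -1.4]
finger_gap: 0.5
finger_force: 0.0
```

Run:
```python
import numpy as np
p0=np.array([634.9,-205.1])
p=p0
for k in range(5):
    th=-0.365+0.15*(10*k+np.arange(1,11))
    q=np.c_[542+100*np.cos(th),-169.5+100*np.sin(th)]
    r=np.round((q-p)/500,3); print(k,th[-1].round(3),r.tolist()); p=p+r[-1]*500
```

```text
0 1.135 [[0.01, 0.029], [0.014, 0.058], [0.013, 0.088], [0.009, 0.118], [-0.0, 0.146], [-0.014, 0.173], [-0.031, 0.198], [-0.052, 0.219], [-0.075, 0.238], [-0.101, 0.253]]
1 2.635 [[-0.028, 0.01], [-0.058, 0.016], [-0.088, 0.018], [-0.117, 0.016], [-0.147, 0.008], [-0.174, -0.003], [-0.2, -0.018], [-0.223, -0.037], [-0.243, -0.06], [-0.26, -0.085]]
2 4.135 [[-0.012, -0.027], [-0.021, -0.056], [-0.024, -0.085], [-0.024, -0.115], [-0.019, -0.145], [-0.01, -0.173], [0.004, -0.2], [0.021, -0.225], [0.042, -0.246], [0.066, -0.264]]
3 5.635 [[0.026, -0.015], [0.054, -0.025], [0.084, -0.031], [0.114, -0.033], [0.144, -0.03], [0.173, -0.022], [0.2, -0.011], [0.226, 0.005], [0.249, 0.024], [0.269, 0.046]]
4 7.135 [[0.016, 0.026], [0.028, 0.053], [0.036, 0.082], [0.04, 0.112], [0.039, 0.142], [0.034, 0.171], [0.024, 0.199], [0.011, 0.226], [-0.007, 0.25], [-0.028, 0.272]]
```

>>> servo_tool:
  motion:
    - [[0.01,0.029,0,0,0,0,1],[0.014,0.058,0,0,0,0,1],[0.013,0.088,0,0,0,0,1],[0.009,0.118,0,0,0,0,1],[0,0.146,0,0,0,0,1],[-0.014,0.173,0,0,0,0,1],[-0.031,0.198,0,0,0,0,1],[-0.052,0.219,0,0,0,0,1],[-0.075,0.238,0,0,0,0,1],[-0.101,0.253,0,0,0,0,1]]

```text
clock: 4.05
eef_pos: [583.7, -77.9, 59.2]
eef_rot: [-3.141, 0.001, 2.824]
wrist_force: [1.0, -8.9, 0.5]
finger_gap: 0.7
finger_force: 3.2
```

Run:
```python
from h import *
print(manip.read_state()['wrist_force'])
s=cam('side');im=s['frame'][...,::-1]
cv2.imwrite('pics/s2.png',cv2.resize(im[110:250,220:400],None,fx=4,fy=4,interpolation=cv2.INTER_CUBIC))
```

```text
[ 1.00969675 -8.85024942  0.48649921]
```

View pics/s2.png

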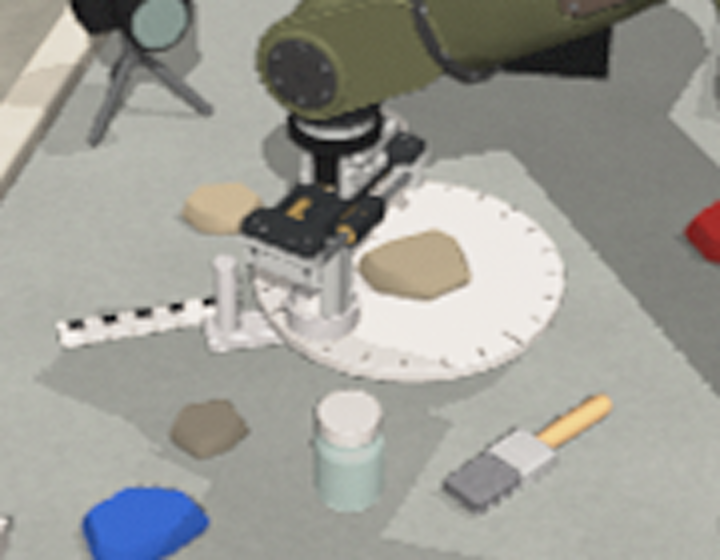

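The disc is turning. The cup is at crop (322,310), past the post at (225,300), and the fragment rides along untouched. Forces are small, so I continue.

>>> servo_tool:
  motion:
    - [[-0.028,0.01,0,0,0,0,1],[-0.058,0.016,0,0,0,0,1],[-0.088,0.018,0,0,0,0,1],[-0.117,0.016,0,0,0,0,1],[-0.147,0.008,0,0,0,0,1],[-0.174,-0.003,0,0,0,0,1],[-0.2,-0.018,0,0,0,0,1],[-0.223,-0.037,0,0,0,0,1],[-0.243,-0.06,0,0,0,0,1],[-0.26,-0.085,0,0,0,0,1]]

```text
clock: 5.1
eef_pos: [454.5, -121.7, 59.4]
eef_rot: [3.141, 0.002, 2.824]
wrist_force: [9.3, -0.5, -1.2]
finger_gap: 0.7
finger_force: 3.9
```

>>> servo_tool:
  motion:
    - [[-0.012,-0.027,0,0,0,0,1],[-0.021,-0.056,0,0,0,0,1],[-0.024,-0.085,0,0,0,0,1],[-0.024,-0.115,0,0,0,0,1],[-0.019,-0.145,0,0,0,0,1],[-0.01,-0.173,0,0,0,0,1],[0.004,-0.2,0,0,0,0,1],[0.021,-0.225,0,0,0,0,1],[0.042,-0.246,0,0,0,0,1],[0.066,-0.264,0,0,0,0,1]]

```text
clock: 6.1
eef_pos: [487.9, -253.6, 58.6]
eef_rot: [3.141, -0.001, 2.824]
wrist_force: [1.0, 7.8, 0.5]
finger_gap: 0.7
finger_force: 3.1
```

Run:
```python
from h import *
s=cam('side');im=s['frame'][...,::-1]
cv2.imwrite('pics/s3.png',cv2.resize(im[110:250,220:400],None,fx=4,fy=4,interpolation=cv2.INTER_CUBIC))
```

```text
(no output)
```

View pics/s3.png

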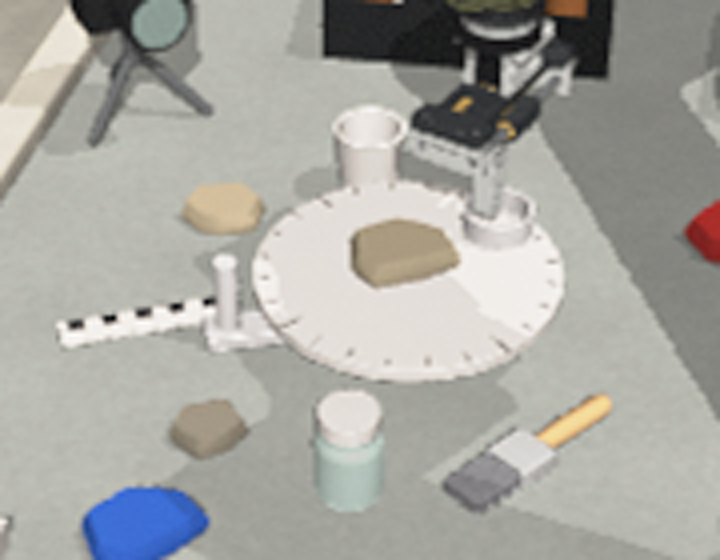

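The cup is at crop (497,220) with the finger on its leading wall, about two thirds of the way round. The fragment is still central at (405,252).

>>> servo_tool:
  motion:
    - [[0.026,-0.015,0,0,0,0,1],[0.054,-0.025,0,0,0,0,1],[0.084,-0.031,0,0,0,0,1],[0.114,-0.033,0,0,0,0,1],[0.144,-0.03,0,0,0,0,1],[0.173,-0.022,0,0,0,0,1],[0.2,-0.011,0,0,0,0,1],[0.226,0.005,0,0,0,0,1],[0.249,0.024,0,0,0,0,1],[0.269,0.046,0,0,0,0,1]]

```text
clock: 7.15
eef_pos: [621.3, -229.9, 58.0]
eef_rot: [-3.141, -0.004, 2.824]
wrist_force: [-9.2, 1.8, 1.5]
finger_gap: 0.8
finger_force: 3.6
```

>>> servo_tool:
  motion:
    - [[0.016,0.026,0,0,0,0,1],[0.028,0.053,0,0,0,0,1],[0.036,0.082,0,0,0,0,1],[0.04,0.112,0,0,0,0,1],[0.039,0.142,0,0,0,0,1],[0.034,0.171,0,0,0,0,1],[0.029,0.185,0,0,0,0,1],[0.029,0.185,0,0,0,0,1]]

```text
clock: 7.95
eef_pos: [636.3, -136.3, 59.2]
eef_rot: [3.141, 0.0, 2.825]
wrist_force: [0.2, 0.2, -0.1]
finger_gap: 0.6
finger_force: 0.0
```

Run:
```python
from h import *
print(manip.read_state()['eef_pos'])
s=cam('side');im=s['frame'][...,::-1]
cv2.imwrite('pics/s4.png',cv2.resize(im[110:250,220:400],None,fx=4,fy=4,interpolation=cv2.INTER_CUBIC))
```

```text
[ 636.2944598  -136.32511898   59.23977703]
```

View pics/s4.png

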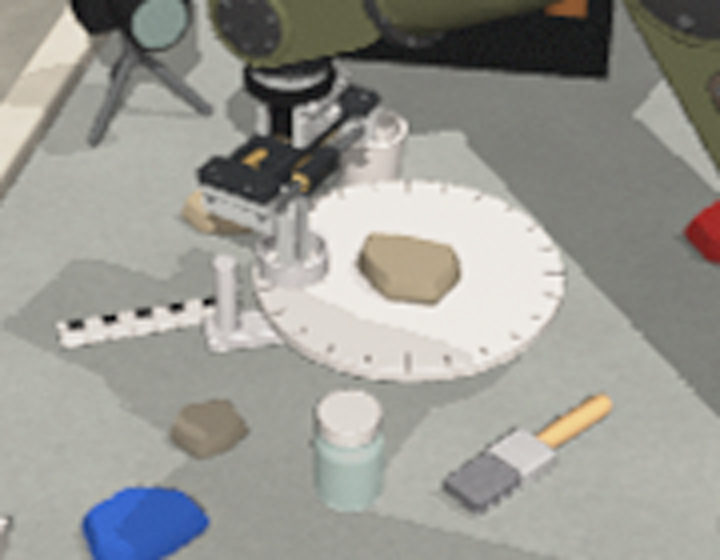

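The cup is at crop (292,258), just short of the post line, and the fragment is central. I'll measure what remains.

```bash
cat >> h.py <<'E'
def cup(n):
    P=pts(cam(n)); d=P[...,:2]-[542,-169.5]; r=np.hypot(*d.transpose(2,0,1))
    m=(P[...,2]>58)&(P[...,2]<76)&(r>66)&(r<134)
    a=(np.arctan2(d[...,1],d[...,0])-0.452)[m]; a=a[abs(a)<0.9]
    print(n,len(a),np.percentile(a,[1,3,97,99]).round(3), 'mid',(np.percentile(a,1.5)+np.percentile(a,98.5))/2, cv2.minEnclosingCircle(P[m][:,:2].astype(np.float32)))
E
python3 -c "
from h import *
cup('side');cup('top')"
```

```text
side 123 [-0.507 -0.479  0.129  0.146] mid -0.18474887216310204 ((640.6253662109375, -142.7454376220703), 34.81155776977539)Traceback (most recent call last):
  File "<string>", line 3, in <module>
    cup('side');cup('top')
                ~~~^^^^^^^
  File "h.py", line 13, in cup
    print(n,len(a),np.percentile(a,[1,3,97,99]).round(3), 'mid',(np.percentile(a,1.5)+np.percentile(a,98.5))/2, cv2.minEnclosingCircle(P[m][:,:2].astype(np.float32)))
                   ~~~~~~~~~~~~~^^^^^^^^^^^^^^^
    return _quantile_unchecked(
        a, q, axis, out, overwrite_input, method, keepdims, weights)
    return _ureduce(a,
                    func=_quantile_ureduce_func,
    ...<5 lines>...
                    overwrite_input=overwrite_input,
                    method=method)
    r = func(a, **kwargs)
    result = _quantile(arr,
                       quantiles=q,
    ...<2 lines>...
                       out=out,
                       weights=wgt)
    slices_having_nans = np.isnan(arr[-1, ...])
                                  ~~~^^^^^^^^^
IndexError: index -1 is out of bounds for axis 0 with size 0
```

>>> servo_tool:
  motion:
    - [[-0.003,0.012,0,0,0,0,1],[-0.008,0.023,0,0,0,0,1],[-0.014,0.034,0,0,0,0,1],[-0.02,0.042,0,0,0,0,1],[-0.02,0.042,0,0,0,0,1]]

```text
clock: 8.6
eef_pos: [626.0, -115.8, 59.0]
eef_rot: [3.141, -0.0, 2.824]
wrist_force: [0.4, -0.3, -0.1]
finger_gap: 0.4
finger_force: 0.0
```

```bash
python3 -c "
from h import *
cup('side')"
```

```text
side 119 [-0.256 -0.229  0.331  0.356] mid 0.05153012383783513 ((632.6207275390625, -122.10819244384766), 34.15961837768555)
```

The cup is within about 0.05 rad of the post. I'll ease off the wall, lift out, back away and check.

>>> servo_tool:
  motion:
    - [[0.006,-0.008,0,0,0,0,1],[0.006,-0.008,0,0,0,0,1],[0.006,-0.008,0.08,0,0,0,1],[0.006,-0.008,0.16,0,0,0,1],[0.006,-0.008,0.25,0,0,0,1],[0.006,-0.008,0.3,0,0,0,1],[0.006,-0.008,0.3,0,0,0,1]]

```text
clock: 9.35
eef_pos: [630.7, -121.0, 213.3]
eef_rot: [3.141, 0.007, 2.824]
wrist_force: [0.5, 0.5, 0.4]
finger_gap: 0.2
finger_force: 0.0
```

>>> servo_tool:
  motion:
    - [[-0.1,0.1,0,0,0,0,1],[-0.2,0.2,0,0,0,0,1],[-0.25,0.3,0,0,0,0,1],[-0.3,0.4,0,0,0,0,1],[-0.35,0.5,0,0,0,0,1],[-0.4,0.6,0,0,0,0,1],[-0.4,0.7,0,0,0,0,1],[-0.4,0.75,0,0,0,0,1],[-0.4,0.75,0,0,0,0,1],[-0.4,0.75,0,0,0,0,1]]

```text
clock: 10.35
eef_pos: [428.1, 257.4, 207.8]
eef_rot: [-3.141, -0.001, 2.828]
wrist_force: [-0.3, 0.4, -0.3]
finger_gap: 0.4
finger_force: 0.0
```

```bash
python3 -c "
from h import *
cup('side');cup('top')
c=cam('top');cv2.imwrite('pics/t5.png',cv2.resize(c['frame'][110:270,290:500,::-1],None,fx=3.5,fy=3.5,interpolation=cv2.INTER_CUBIC))
P=pts(c);m=(P[...,2]>68)&(P[...,2]<80)&(np.hypot(P[...,0]-542,P[...,1]+169.5)<58);q=P[m];print((q.min(0)+q.max(0))/2-[542,-169.5,0],manip.read_state()['qd'].round(3))"
```

```text
side 142 [-0.302 -0.292  0.325  0.34 ] mid 0.01984152086315133 ((635.4345092773438, -123.21269989013672), 35.54628372192383)
top 161 [-0.329 -0.318  0.295  0.299] mid -0.013693096080881734 ((632.605712890625, -127.91016387939453), 32.18436813354492)
[-3.70466018 14.469812   73.85232   ] [-0.022 -0.008  0.001 -0.001  0.001  0.001]
```

View pics/t5.png

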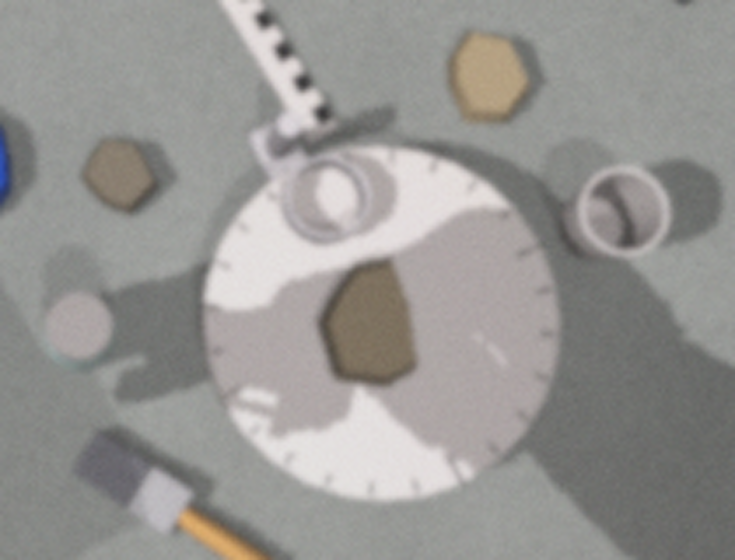

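The cup at crop (327,198) is in line with the post at (290,125), within about 0.02 rad. The fragment at (370,322) is about 15 mm from the centre, and nothing around the turntable has moved. I'm handing in.

```bash
python3 -c "
from cell import manip
print(manip.sign_off())"
```

```text
the job is handed in; nothing more can be done
None
```

I turned the disc anticlockwise to the index post and one whole turn more, and handed the job in with the cup within about 0.02 rad of the post by my measurement, the fragment about 15 mm from the disc's centre, and nothing around the turntable visibly moved; the hand-in gave no verdict.

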